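Lay out the parts kit of one pneumatic cylinder

ROBOT

A 7-joint arm with a two-finger parallel gripper is mounted at the origin on a cart in front of the work surface, level with it; the furniture and walls round the work are solid. World frame = base frame: x ahead of the robot, y to its left, z up, the work surface at z = 0. Lengths are in mm, angles in rad, forces in N, time in s.
With the tool pointing down it reaches from about 350 to 900 mm from the base axis. Payload 8.1 kg.
Tool frame: the origin (TCP) lies on the centre line of the jaws, within the pads' length; the fingertips stand env.finger_overhang ahead of it and the grasp point (between the pads) lies 3 mm ahead of it (env.finger_overhang is the distance from the TCP to the fingertips, in mm); z points along the fingers, y is the line along which they close (so a half turn about z gives the same grasp; the last joint's range is limited). The gripper opens to 85 mm and grips with 20 to 120 N. Pads are 22 mm wide; open, the fingers measure 114 mm over their backs; the gripper's body (76 mm by 85 mm) begins 54 mm behind the grasp point. The pads swing forward as they close: fully open they stand 13 mm farther back than shut.
Start: joints at [1.009, 0.434, 0.025, 1.573, -0.012, 1.134, -0.075], TCP at [276.775, -560.389, 253.323] pointing down, gripper open.
Joint ranges: [-2.62, 2.62], [-0.44, 2.09], [-1.27, 1.32], [0.08, 2.57], [-1.32, 4.46], [0.12, 2], [-2.74, 2.74]. Speed limits (rad/s): [2.22, 2.22, 3.01, 3.01, 3.14, 3.14, 3.14].

INTERFACE

Orientations are given as a 3x3 rotation matrix whose columns are the frame's x, y, z axes.
In Python, from rig import env, vision gives the robot as it stands.
- The arm moves only by the shell command python3 -m creep 'ROWS' [OPENING] [FORCE]. ROWS is JSON, a list that holds one entry, the list of rows, each a list of 4 numbers: the shift along the tool's x, y, z scaled (see below), then the turn about the tool's z scaled (see below). A call has 1 to 12 rows; each row shifts and turns the commanded pose from where the row before left it, along the tool's axes as they then stand; what a row does not reach is not made up. The controller multiplies each number of a shift by 1 m and each number of a turn by 180 degrees. A row lasts 1/12 s, in which the tool goes at most 41.7 mm and 7.16 degrees, less where a joint would pass 70% of its speed; a pose out of reach is approached as far as the arm can. A call with a number of a shift or a turn outside -1 to 1 is refused whole. A call with a gripper value outside its range is refused whole. OPENING is the opening, from -1 (shut) to 1 (fully open), set as the call begins (- or left out, the last holds). The fingers move at their own pace and stop on an object; FORCE is the grip in N (left out, the last holds). Time passes only in rows, so rows that do not move let the fingers close. It gives the time, the measured TCP pose, the force and the opening at its end, in the units of the state.
- env.get_state(): the state, without advancing time (a new reading comes with each control period).
- vision.read_camera(name): name is "scene" or "top"; returns a dict with "image" (384x512x3 uint8, red, green, blue), "depth" (384x512 float32, mm along the optical axis (not along the pixel's ray), 0 where there is no reading), "fx", "fy", "cx", "cy" (pixels), "k1" (the pictures are not rectified: a ray, as slopes to the right and down, at radius r is drawn at 1 + k1 r^2 times it, then the intrinsics apply), "rvec" (rotation vector, rad) and "tvec" (3), from world to camera coordinates, as OpenCV has them. Camera axes: x right, y down, z forward; pixel columns grow to the right and rows downward; lengths in mm; the calibration is good to about 2 mm. A picture is of the moment at which its call begins.
- env.hand_in(): hands the job in, once; it reports no verdict.
The state is a dict: "t": time; "qpos": joint angles; "joint_velocities": joint speeds; "effort": joint torques, N m; "position": TCP position; "ee_rot": TCP orientation; "contact_force": force on the tool from outside, world axes, zero at the start; "torque": the same for the moment, N m; "gripper_width": finger opening in mm.
Only numpy, scipy, OpenCV 4.12 (cv2) and the standard library are available. Lean on these libraries where they do the work, as an engineer would, in place of code of your own. Each camera call takes 0.05 s, during which the arm holds its last target. There are 200 camera calls.

TASK

Lay out the four bare metal parts of one pneumatic cylinder on their nests: the square cylinder barrel upright in the blue nest, the square end cap (raised ring up) in the yellow nest, the round piston flat on the round green nest and the piston rod lying lengthwise in the black cradle. Each part must lie flat on its nest's plate, centred between the locators and squared up with them, and be let go; leave the black tape roll and the red-lidded grease pot where they are.

Things in the scene. Friction and masses are not known exactly. Their poses are not given: they have to be found in the camera images.
- barrel_mid (a point): Cylinder barrel: plain light-grey aluminium block, 60 x 60 mm square, 58 mm tall, standing upright, two dark round ports on one side, about 0.6 kg. The point is its centre, 29 mm above its underside; x and y are square to its sides, z is up. Grip it across two opposite sides.
- cap_mid (a point): End cap: light-grey metal square plate 56 x 56 mm, 12 mm thick, with a low raised ring and hole in the middle of its top (18 mm high in all) and four dark screw holes. The point is the centre of the 12 mm plate, 6 mm above its underside; x and y are square to its sides, z is up. Grip it across two opposite sides.
- piston_mid (a point): Piston: light-grey metal disc 39 mm in diameter, 14 mm thick, with a black seal round it and a small centre hole, lying flat. The point is its centre, 7 mm above its underside; z is up. It is round, any grip across it will do.
- rod_mid (a point): Piston rod: bright metal round bar 16 mm thick lying on the bench, 148 mm long in all: a 130 mm thick part and an 18 mm thinner thread at the -y end. It does not roll. The point is the centre of the thick part, 8 mm above its underside; y runs along the rod, away from the thread, z is up. Grip it across, at this point.
- barrel_nest_seat (a point): Blue square nest for the barrel: plate 84 x 84 mm with a silver L-shaped locator at each corner, 5 mm higher than the plate and open for 52 mm in the middle of each side; 76 mm between opposite locators. x and y are square to its sides. The point is the centre of the plate's upper face, 8 mm above the bench; z points up. Fixed to the bench.
- cap_nest_seat (a point): Yellow square nest for the end cap: plate 80 x 80 mm with a silver L-shaped locator at each corner, 5 mm higher than the plate and open for 48 mm in the middle of each side; 72 mm between opposite locators. x and y are square to its sides. The point is the centre of the plate's upper face, 8 mm above the bench; z points up. Fixed to the bench.
- piston_nest_seat (a point): Round green nest for the piston: disc 74 mm in diameter with four steel pins 6 mm thick, 5 mm higher than the disc, at 30.5 mm from the centre on the diagonals between its x and y axes; fingers that close along its x or y pass between the pins. The point is the centre of the plate's upper face, 8 mm above the bench; z points up. Fixed to the bench.
- rod_cradle_seat (a point): Black cradle for the piston rod: plate 110 mm long (x) and 50 mm wide (y) with a pair of 10 mm high silver cheeks, 32 mm apart, near each end; the middle 62 mm of its length has no cheeks. The rod lies along x between the cheeks, its thread pointing either way, its thick part centred on this point. The point is the centre of the plate's upper face, 8 mm above the bench; z points up. Fixed to the bench.
- tape_mid (a point): Roll of black tape, 58 mm in diameter, 19 mm high, lying flat; bystander. The point is its centre, 9.5 mm up.
- pot_mid (a point): Grease pot, white with a red lid, 69 mm in diameter, 54 mm tall; bystander. The point is its centre, 27 mm up.
Not all that is in view belongs to the job. Of the things like the part that bears piston_nest_seat, leave any that is orange or pink; of the rest the larger one is meant.

How it is judged (in metres and radians):
At the end, for the whole second after the job is handed in: Barrel, cap and piston flat on their own nests (height 3 mm, tilt 0.1 rad), within 12 mm of centre, barrel and cap squared up within 0.2 rad (any quarter turn); rod on the cradle plate (3 mm), along it within 0.2 rad, 10 mm sideways, 15 mm lengthwise; all at rest (z of barrel_mid in the frame of barrel_nest_seat between 0.026 and 0.032 m and horizontal distance between barrel_mid and barrel_nest_seat below 0.012 m and angle between each of barrel_mid, cap_mid, piston_mid's own z axis and vertical below 0.1 rad and (angle between the x axis of barrel_mid and the x axis of barrel_nest_seat, either way round below 0.2 rad or angle between the x axis of barrel_mid and the y axis of barrel_nest_seat, either way round below 0.2 rad) and linear speed of each of barrel, cap, piston, rod below 0.02 m/s and z of cap_mid in the frame of cap_nest_seat between 0.003 and 0.009 m and horizontal distance between cap_mid and cap_nest_seat below 0.012 m and (angle between the x axis of cap_mid and the x axis of cap_nest_seat, either way round below 0.2 rad or angle between the x axis of cap_mid and the y axis of cap_nest_seat, either way round below 0.2 rad) and z of piston_mid in the frame of piston_nest_seat between 0.004 and 0.01 m and horizontal distance between piston_mid and piston_nest_seat below 0.012 m and z of rod_mid in the frame of rod_cradle_seat between 0.005 and 0.011 m and x of rod_mid in the frame of rod_cradle_seat between -0.015 and 0.015 m and y of rod_mid in the frame of rod_cradle_seat between -0.01 and 0.01 m and angle between the y axis of rod_mid and the x axis of rod_cradle_seat, either way round below 0.2 rad); the robot touches nothing.
It fails at once if the tape roll is displaced by more than 25 mm or tipped (distance of tape_mid from where it was at the start of the episode above 0.025 m or angle between tape_mid's own z axis and vertical above 0.4 rad).
It fails at once if the grease pot is displaced by more than 25 mm or tipped (distance of pot_mid from where it was at the start of the episode above 0.025 m or angle between pot_mid's own z axis and vertical above 0.4 rad).
It also fails if it takes over 96 s, if anything falls off the work surface, if the arm or the gripper's body presses on something with over 40 N, if the wrist force passes 120 N, or if a joint passes its speed limit or range.

## Working session

There is one attempt and no reset: what is moved stays moved. The work goes in short steps, Python scripts to look and compute and a shell command to move; the robot and the scene stay as the last step left them, time stands still between calls to the robot, and variables do not carry over. Pictures are saved under pics/ and viewed, on a budget of 14 in all, crops included, one or two more only if the job needs it, and the job is handed in when it is done.

```bash
mkdir -p pics; ls; cat > h.py <<'E'
import numpy as np, cv2, json
from rig import env, vision
def cam(n):
    c=vision.read_camera(n); np.savez('/tmp/%s.npz'%n,**c); return c
def load(n): return dict(np.load('/tmp/%s.npz'%n))
def KD(c): return np.array([[c['fx'],0,c['cx']],[0,c['fy'],c['cy']],[0,0,1.]],float), np.array([c['k1'],0,0,0],float)
def px2w(c,uv,z):
    K,D=KD(c); R=cv2.Rodrigues(np.array(c['rvec'],float))[0]; t=np.array(c['tvec'],float).ravel()
    uv=np.array(uv,float).reshape(-1,1,2); p=cv2.undistortPoints(uv,K,D).reshape(-1,2)
    d=np.c_[p,np.ones(len(p))]@R; o=-R.T@t
    return o+d*((z-o[2])/d[:,2])[:,None]
def w2px(c,P):
    K,D=KD(c); return cv2.projectPoints(np.array(P,float).reshape(-1,1,3),np.array(c['rvec'],float),np.array(c['tvec'],float),K,D)[0].reshape(-1,2)
def save(img,fn,crop=None,s=1):
    if crop: img=img[crop[1]:crop[3],crop[0]:crop[2]]
    cv2.imwrite('pics/'+fn,cv2.resize(img[:,:,::-1],None,fx=s,fy=s,interpolation=cv2.INTER_CUBIC))
E
python3 - <<'E'
from h import *
s=env.get_state(); print(s, env.finger_overhang)
for n in("scene","top"):
    c=cam(n); save(c['image'],n+'0.png',s=1.5)
    R=cv2.Rodrigues(np.array(c['rvec'],float))[0]; print(n,-R.T@np.array(c['tvec']).ravel(),R[2],c['fx'],c['k1'])
E
```

```text
pics
{'t': 0.0, 'qpos': array([ 1.00937231,  0.43519747,  0.02497214,  1.57411693, -0.01160772,
        1.13396849, -0.07508883]), 'joint_velocities': array([ 0.00022556, -0.00019368,  0.00191846,  0.00030546, -0.00115277,
       -0.00078242, -0.0002285 ]), 'effort': array([ 1.33116017e-03, -6.70477152e+01,  1.02589119e+00, -3.16217923e+01,
        1.55771332e-02,  1.24834644e-02,  2.40083375e-05]), 'position': array([ 276.55452411, -559.95899986,  252.53409188]), 'ee_rot': array([[ 8.96601074e-01,  4.42838427e-01, -8.00845242e-04],
       [ 4.42839132e-01, -8.96600110e-01,  1.32142330e-03],
       [-1.32860918e-04, -1.53943516e-03, -9.99998806e-01]]), 'contact_force': array([0.03657081, 0.38964991, 0.73399454]), 'torque': array([-0.00376061, -0.00075687, -0.01428863]), 'gripper_width': 85.52651842367266} 22.0
scene [-370.12705718  625.11520864  842.06529864] [ 0.65940603 -0.46352261 -0.59188721] 474.01980083208815 -0.09339090642845888
top [ 2.81128993e+02 -1.23771117e+00  1.41495064e+03] [ 0.15340088  0.01751623 -0.98800878] 445.1631850599962 0.008870868291719717
```

View pics/top0.png

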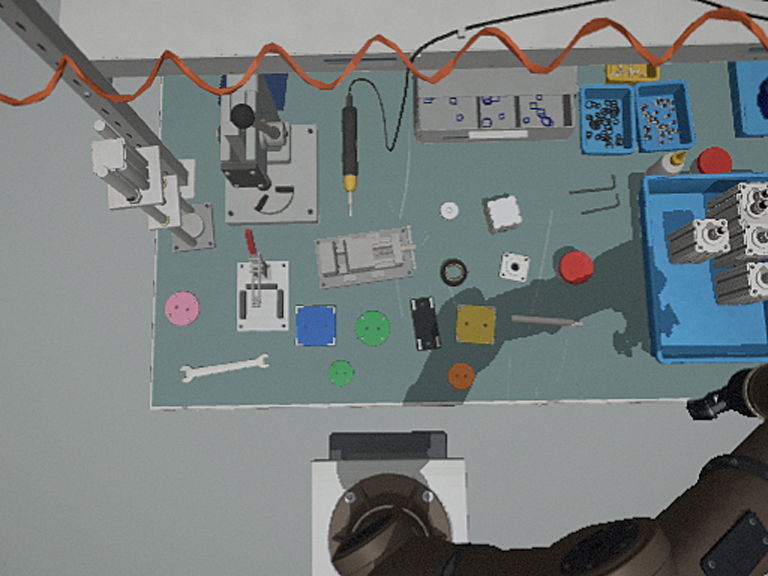

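View pics/scene0.png

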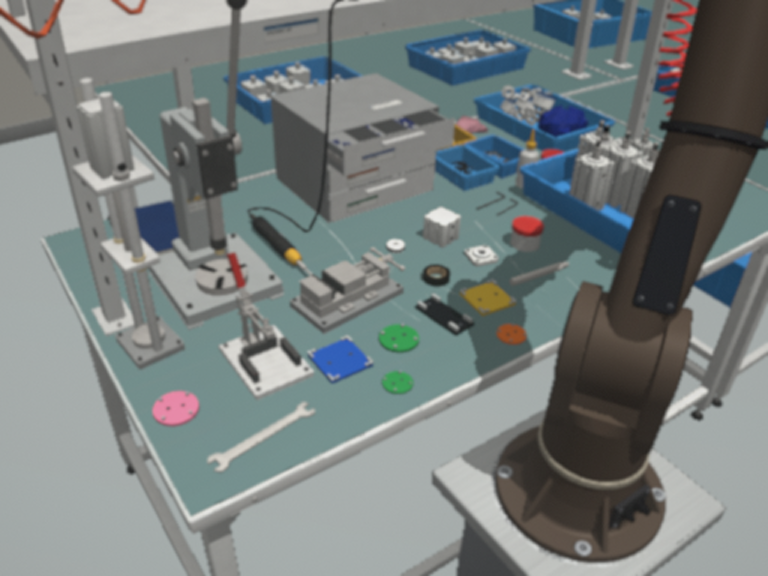

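The top view shows (768x576 pixels) the barrel at (503,213), piston (449,211), cap (514,266), rod (547,321, thread to the right). The nests are blue (316,326), large green (373,328), cradle (426,322) and yellow (476,324). Tape is at (454,271) and the pot at (576,267). I'll enlarge it now.

```bash
python3 - <<'E'
from h import *
c=load('top'); im=c['image']
save(im,'pa.png',(285,120,395,230),s=5.4)
save(im,'na.png',(190,190,340,242),s=5.3)
E
```

```text
(no output)
```

View pics/pa.png

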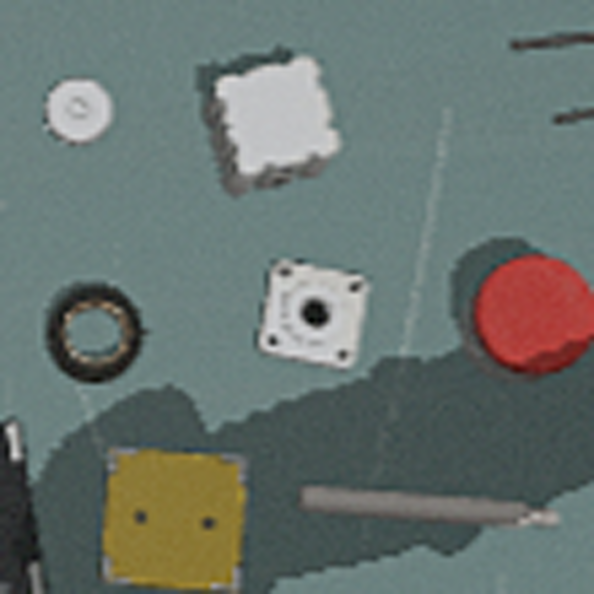

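View pics/na.png

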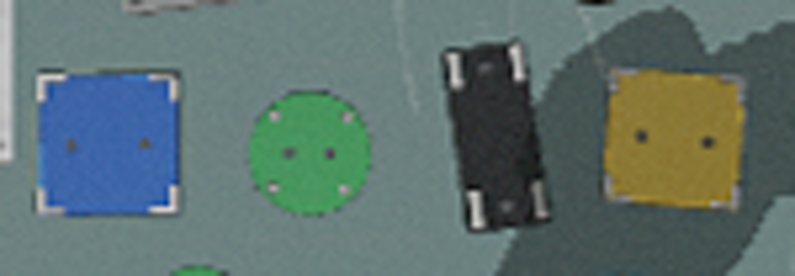

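The crops show the corners clearly: blue (38,76)-(178,213), yellow (608,69)-(737,209), cradle (443,50)-(549,220), green centre (310,153) and rod from (302,497) to (520,513). Next I convert these to positions and check them against the known sizes.

```bash
cat > meas.py <<'E'
from h import *
c=load('top'); im=c['image']
def quad(name,pts,org,s,z):
    P=px2w(c,(np.array(pts)+.5)/s+org-.5,z)[:,:2]; ce=P.mean(0)
    e=np.roll(P,-1,0)-P; L=np.hypot(*e.T); a=np.degrees(np.arctan2(e[:,1],e[:,0]))
    print(name,ce.round(1),'L',L.round(1),'ang',a.round(1))
A=(np.array([285,120]),5.4); B=(np.array([190,190]),5.3)
quad('blue',[(38,76),(179,71),(178,213),(38,214)],*B,8)
quad('yel',[(608,69),(745,78),(737,209),(604,197)],*B,8)
quad('crad',[(443,50),(520,40),(549,220),(470,231)],*B,8)
quad('green',[(274,117),(347,117),(343,189),(273,188)],*B,13)
quad('rod',[(302,497),(520,513)],*A,8)
quad('tape',[(95,332)],*A,19); quad('pot',[(535,315)],*A,54)
m=(im.min(2)>165).astype(np.uint8)
n,l,st,ce=cv2.connectedComponentsWithStats(m)
for nm,uv,z in(('barrel',(336,142),58),('cap',(342,178),12),('piston',(299,140),14)):
    k=np.bincount(l[uv[1]-6:uv[1]+7,uv[0]-6:uv[0]+7].ravel())[1:].argmax()+1
    cn=max(cv2.findContours((l==k).astype(np.uint8),0,1)[0],key=len).reshape(-1,2)
    W=px2w(c,cn,z)[:,:2].astype(np.float32); r=cv2.minAreaRect(W); print(nm,np.round(r[0],1),np.round(r[1],1),round(r[2],1))
E
python3 meas.py
```

```text
blue [428.2 148.3] L [85.1 85.5 83.7 83.1] ang [-8.910e+01  1.791e+02  8.930e+01  1.000e-01]
yel [ 424.9 -189.8] L [81.9 78.7 79.  76.9] ang [-94.9 174.   83.8  -3.8]
crad [428.9 -83.7] L [ 46.7 109.3  47.4 109.8] ang [ -83.7 -172.7   96.9    6.9]
green [419.7  27.7] L [43.6 43.1 41.7 42.5] ang [-91.1 175.7  88.1  -1.6]
rod [ 430.3 -328.6] L [126.8 126.8] ang [-95.3  84.7]
tape [ 534.9 -146.9] L [0.] ang [0.]
pot [ 533.2 -394.5] L [0.] ang [0.]
barrel [ 653.4 -252.3] [58.2 58.8] 13.0
cap [ 544.8 -276.7] [55.  54.5] 77.3
piston [ 671.2 -141.8] [32.3 33.5] 88.2
```

Every size agrees with the given ones to within about 2-3 mm. Barrel first: I'll write a helper that works out the shift and turn.

```bash
cat > go.py <<'E'
import sys
from h import *
x,y,z,psi=map(float,sys.argv[1:5]); s=env.get_state(); R=s['ee_rot']; p=s['position']
cur=np.degrees(np.arctan2(R[1,0],R[0,0])); d=(np.array([x,y,z])-p)
dt=(-(psi-cur)+180)%360-180
print('t',round(s['t'],2),'pos',p.round(1),'psi',round(cur,1),'q7',s['qpos'][6].round(2),'w',round(s['gripper_width'],1),'F',s['contact_force'].round(1),'oh',env.finger_overhang)
print('shift m (tool axes now)',(R.T@d/1000).round(4),'n>=',int(np.ceil(np.linalg.norm(d)/41.7)),'turn',round(dt/180,4),'n>=',int(np.ceil(abs(dt)/7.16)))
E
python3 go.py 653.4 -252.3 160 13
```

```text
t 0.1 pos [ 276.6 -560.   252.6] psi 26.3 q7 -0.08 w 85.4 F [ 0.4 -1.3  0. ] oh 22.0
shift m (tool axes now) [ 0.4741 -0.1089  0.0927] n>= 12 turn 0.0738 n>= 2
```

```bash
python3 -m creep '[[[0.0395,-0.0091,0,0],[0.0395,-0.0091,0,0],[0.0395,-0.0091,0,0],[0.0395,-0.0091,0,0],[0.0395,-0.0091,0,0],[0.0395,-0.0091,0,0],[0.0395,-0.0091,0,0],[0.0395,-0.0091,0,0],[0.0395,-0.0091,0.01,0],[0.0395,-0.0091,0.01,0],[0.0395,-0.0091,0.01,0],[0.0395,-0.0091,0.01,0]]]' 0.95 40; python3 -m creep '[[[0,0,0,0.0369],[0,0,0,0.0369],[0,0,0,0]]]'; python3 go.py 653.4 -252.3 41 13
```

```text
t: 1.1
position: [654.2, -251.3, 212.6]
ee_rot: [[0.897, 0.443, -0.001], [0.443, -0.897, 0.0], [-0.001, -0.0, -1.0]]
contact_force: [0.5, -0.8, -0.4]
gripper_width: 83.4
t: 1.35
position: [653.4, -251.6, 212.2]
ee_rot: [[0.975, 0.221, -0.002], [0.221, -0.975, 0.0], [-0.002, -0.001, -1.0]]
contact_force: [-0.1, -0.4, 0.4]
gripper_width: 83.3
t 1.35 pos [ 653.4 -251.6  212.2] psi 12.8 q7 -1.06 w 83.3 F [-0.1 -0.4  0.4] oh 22.0
shift m (tool axes now) [1.000e-04 8.000e-04 1.712e-01] n>= 5 turn -0.0012 n>= 1
```

```bash
python3 -m creep '[[[0,0.0005,0.035,0],[0,0,0.035,0],[0,0,0.035,0],[0,0,0.033,0],[0,0,0.033,0],[0,0,0,0]]]'; python3 -m creep '[[[0,0,0,0],[0,0,0,0],[0,0,0,0],[0,0,0,0],[0,0,0,0],[0,0,0,0]]]' -1 80;  python3 go.py 653.4 -252.3 150 13
```

```text
t: 1.85
position: [648.4, -252.5, 35.4]
ee_rot: [[0.974, 0.228, -0.011], [0.228, -0.974, 0.003], [-0.01, -0.005, -1.0]]
contact_force: [-1.1, 1.0, -0.6]
gripper_width: 83.4
t: 2.35
position: [654.6, -253.9, 45.0]
ee_rot: [[0.974, 0.225, 0.003], [0.225, -0.974, -0.001], [0.003, 0.002, -1.0]]
contact_force: [-1.6, -0.0, 7.8]
gripper_width: 58.8
t 2.35 pos [ 654.6 -253.9   45. ] psi 13.0 q7 -1.06 w 58.8 F [-1.6 -0.   7.8] oh 22.0
shift m (tool axes now) [-0.0005 -0.0016 -0.105 ] n>= 3 turn 0.0001 n>= 1
```

```bash
python3 -m creep '[[[0,0,0,0],[0,0,-0.01,0],[0,0,-0.025,0],[0,0,-0.035,0],[0,0,-0.035,0],[0,0,-0.025,0],[0,0,0,0],[0,0,0,0]]]';  python3 go.py 428.2 148.3 170 0
```

```text
t: 3.02
position: [653.9, -253.5, 174.3]
ee_rot: [[0.974, 0.225, 0.003], [0.225, -0.974, -0.001], [0.003, 0.002, -1.0]]
contact_force: [0.2, -0.1, -7.3]
gripper_width: 58.9
t 3.02 pos [ 653.9 -253.5  174.3] psi 13.0 q7 -1.06 w 58.9 F [ 0.2 -0.1 -7.3] oh 22.0
shift m (tool axes now) [-0.1295 -0.4423  0.0032] n>= 12 turn 0.0723 n>= 2
```

```bash
python3 -m creep '[[[-0.0053,-0.018,0,0],[-0.0105,-0.036,0,0],[-0.0105,-0.036,0,0],[-0.0105,-0.036,0,0],[-0.0105,-0.036,0,0],[-0.0105,-0.036,0,0],[-0.0105,-0.036,0,0],[-0.0105,-0.036,0,0],[-0.0105,-0.036,0,0],[-0.0105,-0.036,0,0],[-0.0105,-0.036,0,0],[-0.0105,-0.036,0,0]]]';python3 -m creep '[[[-0.0055,-0.019,0,0],[-0.0028,-0.0093,0,0],[0,0,0,0.024],[0,0,0,0.024],[0,0,0,0.0243],[0,0,0,0],[0,0,0,0],[0,0,0,0]]]';  python3 go.py 428.2 148.3 100 0; python3 - <<'E'
from h import *
c=cam('top'); p=w2px(c,[428,148,120])[0]; print(p); x,y=p.astype(int)
save(c['image'],'bar1.png',(x-55,y-50,x+55,y+50),s=5)
E
```

```text
t: 4.02
position: [439.8, 123.6, 170.8]
ee_rot: [[0.974, 0.225, -0.003], [0.225, -0.974, -0.001], [-0.003, 0.0, -1.0]]
contact_force: [1.3, 0.7, -4.4]
gripper_width: 59.0
t: 4.68
position: [427.7, 148.0, 171.7]
ee_rot: [[1.0, 0.002, -0.001], [0.002, -1.0, -0.001], [-0.001, 0.001, -1.0]]
contact_force: [-0.1, 0.3, -4.5]
gripper_width: 59.1
t 4.68 pos [427.7 148.  171.7] psi 0.1 q7 -2.06 w 59.1 F [-0.1  0.3 -4.5] oh 22.0
shift m (tool axes now) [ 0.0006 -0.0003  0.0717] n>= 2 turn 0.0005 n>= 1
[206.05097457 212.77678918]
```

View pics/bar1.png

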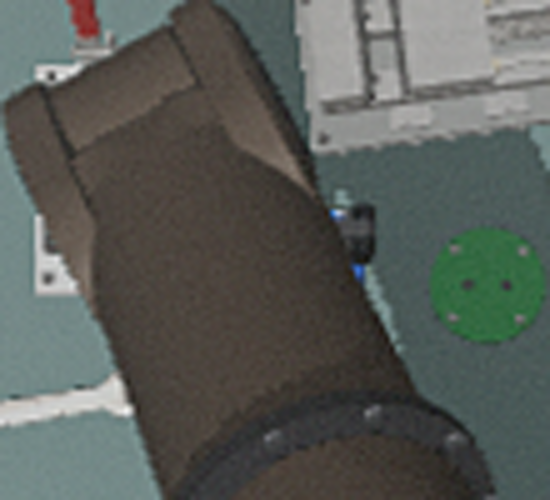

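The arm hides the nest from the top camera, so I'll look with the scene camera instead.

```bash
python3 - <<'E'
from h import *
c=cam('scene'); p=w2px(c,[428,148,100])[0]; print(p); x,y=p.astype(int)
save(c['image'],'bar2.png',(x-60,y-50,x+60,y+50),s=5)
o=np.array([x-60,y-50])
s=30
for z in (171.7-45,171.7-45+58):
  print(z,((w2px(c,[[427.7+a,148+b,z] for a,b in((-30,-30),(-30,30),(30,30),(30,-30))])-o)*5).round(0).tolist())
E
```

```text
[225.64351764 211.38374156]
126.69999999999999 [[387.0, 221.0], [282.0, 263.0], [220.0, 199.0], [322.0, 160.0]]
184.7 [[388.0, 125.0], [280.0, 166.0], [216.0, 103.0], [322.0, 66.0]]
```

View pics/bar2.png

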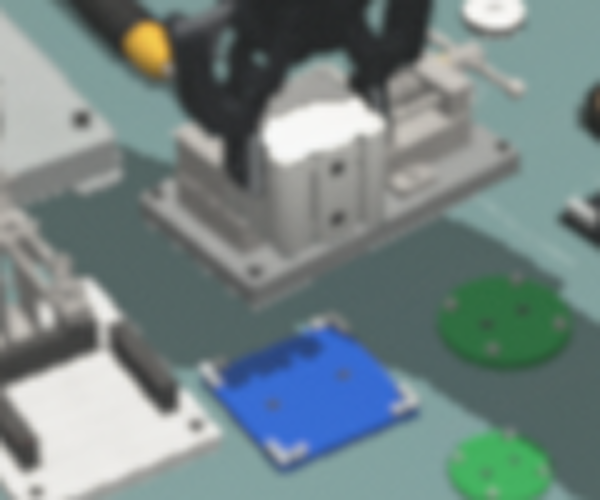

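The barrel sits about as predicted, perhaps 2-4 mm ahead in x (expected near bottom corner (282,263), seen near (280,255)). I'll correct by -2 mm and lower it.

```bash
python3 -m creep '[[[-0.001,0,0.02,0],[0,0,0.03,0],[0,0,0.025,0],[0,0,0.015,0],[0,0,0.01,0],[0,0,0.006,0],[0,0,0.004,0],[0,0,0.002,0],[0,0,0.001,0],[0,0,0,0],[0,0,0,0],[0,0,0,0]]]';  python3 go.py 428.2 148.3 53 0
```

```text
t: 5.78
position: [427.3, 148.8, 59.9]
ee_rot: [[1.0, -0.0, 0.001], [-0.0, -1.0, 0.0], [0.001, -0.0, -1.0]]
contact_force: [-0.0, 0.0, -5.6]
gripper_width: 58.4
t 5.78 pos [427.3 148.8  59.9] psi -0.0 q7 -2.11 w 58.4 F [-0.   0.  -5.6] oh 22.0
shift m (tool axes now) [0.0009 0.0005 0.0069] n>= 1 turn -0.0001 n>= 1
```

```bash
python3 -m creep '[[[0,0,0.002,0],[0,0,0.002,0],[0,0,0.0015,0],[0,0,0.001,0],[0,0,0,0],[0,0,0,0]]]';  python3 go.py 428.2 148.3 53 0
```

```text
t: 6.28
position: [426.9, 148.6, 52.9]
ee_rot: [[1.0, -0.0, -0.0], [-0.0, -1.0, -0.0], [-0.0, 0.0, -1.0]]
contact_force: [-1.2, -0.4, -0.8]
gripper_width: 59.1
t 6.28 pos [426.9 148.6  52.9] psi -0.0 q7 -2.11 w 59.1 F [-1.2 -0.4 -0.8] oh 22.0
shift m (tool axes now) [ 0.0013  0.0003 -0.0001] n>= 1 turn -0.0001 n>= 1
```

```bash
python3 -m creep '[[[0,0,0,0],[0,0,0,0],[0,0,0,0],[0,0,0,0],[0,0,-0.01,0],[0,0,-0.02,0],[0,0,-0.03,0],[0,0,-0.035,0],[0,0,-0.03,0],[0,0,0,0]]]' 0.75;  python3 go.py 544.8 -276.7 150 -12.7
```

```text
t: 7.12
position: [429.8, 150.0, 183.2]
ee_rot: [[1.0, -0.0, 0.008], [-0.0, -1.0, 0.004], [0.008, -0.004, -1.0]]
contact_force: [0.6, -0.0, -0.8]
gripper_width: 74.9
t 7.12 pos [429.8 150.  183.2] psi -0.0 q7 -2.06 w 74.9 F [ 0.6 -0.  -0.8] oh 22.0
shift m (tool axes now) [0.115  0.4267 0.0326] n>= 11 turn 0.0704 n>= 2
```

```bash
python3 -m creep '[[[0.005,0.0186,0,0],[0.01,0.0371,0,0],[0.01,0.0371,0,0],[0.01,0.0371,0,0],[0.01,0.0371,0,0],[0.01,0.0371,0,0],[0.01,0.0371,0,0],[0.01,0.0371,0,0],[0.01,0.0371,0,0],[0.01,0.0371,0,0],[0.01,0.0371,0,0],[0.005,0.0186,0,0]]]' 0.75;python3 -m creep '[[[0.004,0.0186,0,0],[0,0,0.01,0.0235],[0,0,0.02,0.0235],[0,0,0.02,0.0235],[0,0,0.02,0],[0,0,0.01,0],[0,0,0,0],[0,0,0,0],[0,0,0,0]]]'; python3 go.py 544.8 -276.7 30 -12.7
python3 - <<'E'
from h import *
c=cam('scene'); a=w2px(c,[428,148,30])[0].astype(int); b=w2px(c,[545,-277,40])[0].astype(int); print(a,b)
i=c['image']; f=lambda p:i[p[1]-40:p[1]+40,p[0]-50:p[0]+50]
save(np.hstack([f(a),f(b)]),'s3.png',s=4)
E
```

```text
t: 8.12
position: [536.8, -265.2, 177.7]
ee_rot: [[1.0, -0.005, 0.0], [-0.005, -1.0, -0.003], [0.0, 0.003, -1.0]]
contact_force: [-0.1, 0.3, 1.0]
gripper_width: 74.4
t: 8.87
position: [541.5, -278.6, 98.9]
ee_rot: [[0.976, -0.22, 0.001], [-0.22, -0.976, -0.001], [0.002, 0.0, -1.0]]
contact_force: [-0.1, 0.6, 0.7]
gripper_width: 74.6
t 8.87 pos [ 541.5 -278.6   98.9] psi -12.7 q7 -1.33 w 74.6 F [-0.1  0.6  0.7] oh 22.0
shift m (tool axes now) [ 0.0027 -0.0026  0.0689] n>= 2 turn 0.0 n>= 1
[225 232] [321 161]
```

View pics/s3.png

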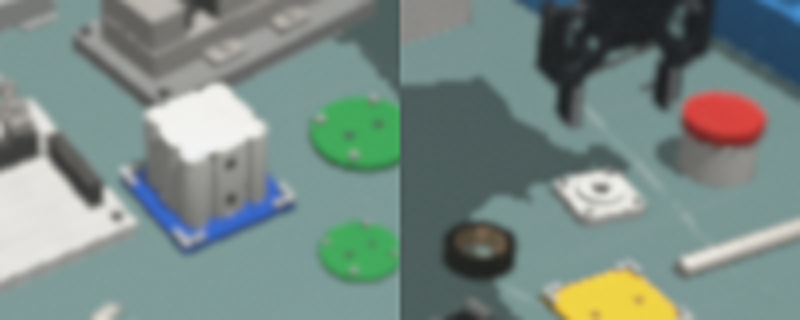

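The barrel stands in the blue nest, and the gripper is lined up over the cap. I'll descend and feel for the bench with the opening near cap width.

```bash
python3 -m creep '[[[0.002,-0.002,0.01,0],[0,0,0.02,0],[0,0,0.02,0],[0,0,0.01,0],[0,0,0.005,0],[0,0,0.003,0],[0,0,0,0],[0,0,0,0],[0,0,0,0]]]' 0.6;  python3 go.py 544.8 -276.7 25 -12.7
```

```text
t: 9.67
position: [543.9, -277.0, 30.8]
ee_rot: [[0.975, -0.22, 0.001], [-0.22, -0.975, -0.001], [0.001, 0.0, -1.0]]
contact_force: [-0.5, -0.3, 0.4]
gripper_width: 68.3
t 9.67 pos [ 543.9 -277.    30.8] psi -12.7 q7 -1.32 w 68.3 F [-0.5 -0.3  0.4] oh 22.0
shift m (tool axes now) [ 0.0008 -0.0005  0.0058] n>= 1 turn -0.0001 n>= 1
```

```bash
for i in 1 2 3; do python3 -m creep '[[[0,0,0.002,0],[0,0,0.002,0],[0,0,0,0],[0,0,0,0]]]' | grep -E 'pos|force'; done
```

```text
position: [543.2, -276.6, 25.9]
contact_force: [-0.1, 0.4, 1.0]
position: [543.1, -276.6, 21.7]
contact_force: [0.1, 0.6, 0.0]
position: [543.2, -276.6, 17.7]
contact_force: [-1.2, 0.0, -0.4]
```

```bash
python3 -m creep '[[[0,0,-0.0015,0],[0,0,0,0],[0,0,0,0],[0,0,0,0],[0,0,0,0],[0,0,0,0],[0,0,0,0]]]' -1 60; python3 -m creep '[[[0,0,-0.005,0],[0,0,-0.015,0],[0,0,-0.03,0],[0,0,-0.035,0],[0,0,-0.03,0],[0,0,0,0],[0,0,0,0],[0,0,0,0]]]';  python3 go.py 424.9 -189.8 130 -5.2
```

```text
t: 11.25
position: [543.4, -276.8, 19.9]
ee_rot: [[0.976, -0.22, 0.0], [-0.22, -0.976, -0.0], [0.001, 0.0, -1.0]]
contact_force: [-1.7, 0.9, 6.1]
gripper_width: 54.1
t: 11.92
position: [542.8, -276.4, 134.0]
ee_rot: [[0.976, -0.22, -0.001], [-0.22, -0.976, 0.0], [-0.001, -0.0, -1.0]]
contact_force: [-0.8, 0.7, -2.0]
gripper_width: 54.2
t 11.92 pos [ 542.8 -276.4  134. ] psi -12.7 q7 -1.34 w 54.2 F [-0.8  0.7 -2. ] oh 22.0
shift m (tool axes now) [-0.1341 -0.0585  0.0041] n>= 4 turn -0.0417 n>= 2
```

```bash
python3 -m creep '[[[-0.013,-0.006,0,0],[-0.0257,-0.011,0,0],[-0.0257,-0.011,0,0],[-0.0257,-0.011,0,0],[-0.0257,-0.011,0,0],[-0.0132,-0.0055,0,0],[-0.006,-0.003,0,0],[0,0,0.01,-0.02],[0,0,0.015,-0.0217],[0,0,0,0],[0,0,0,0],[0,0,0,0]]]';  python3 go.py 423.5 -189.8 28 -5.2
python3 - <<'E'
from h import *
c=cam('scene'); s=env.get_state()['position']; a=w2px(c,s-[0,0,40])[0].astype(int); o=a-[50,40]
i=c['image']; save(i,'s4.png',(a[0]-50,a[1]-40,a[0]+50,a[1]+40),s=6)
R=env.get_state()['ee_rot']
z=s[2]-19.9
print(((w2px(c,[s*[1,1,0]+[0,0,z]+R@[u*28+1.4,v*28,0] for u,v in((-1,-1),(-1,1),(1,1),(1,-1))])-o)*6).round().tolist())
E
```

```text
t: 12.92
position: [424.7, -190.2, 109.3]
ee_rot: [[0.996, -0.093, -0.001], [-0.093, -0.996, 0.0], [-0.001, -0.0, -1.0]]
contact_force: [0.1, 1.1, -0.4]
gripper_width: 54.1
t 12.92 pos [ 424.7 -190.2  109.3] psi -5.3 q7 -1.31 w 54.1 F [ 0.1  1.1 -0.4] oh 22.0
shift m (tool axes now) [-0.0012 -0.0003  0.0813] n>= 2 turn -0.0008 n>= 1
[[296.0, 253.0], [392.0, 222.0], [321.0, 164.0], [227.0, 193.0]]
```

View pics/s4.png

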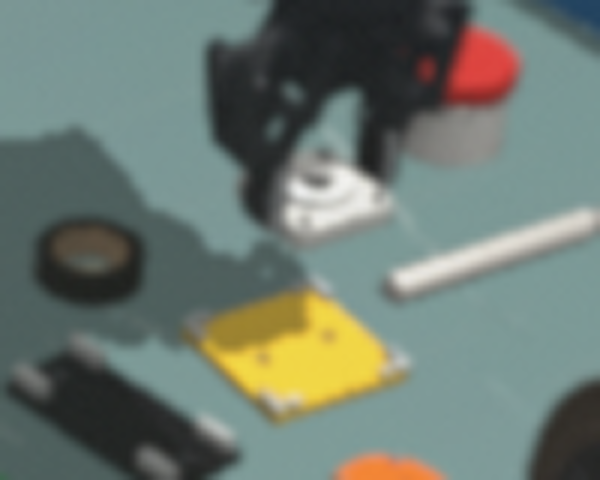

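The cap is held level over the yellow nest. It shows the same ~1.5 px offset as the barrel did, so that is camera bias. Lowering.

```bash
python3 -m creep '[[[-0.0005,0,0.015,0],[0,0,0.02,0],[0,0,0.015,0],[0,0,0.012,0],[0,0,0.008,0],[0,0,0.004,0],[0,0,0.002,0],[0,0,0.002,0],[0,0,0,0],[0,0,0,0],[0,0,0,0]]]';  python3 go.py 423.5 -189.8 28 -5.2
```

```text
t: 13.88
position: [424.3, -190.0, 31.9]
ee_rot: [[0.996, -0.091, 0.001], [-0.091, -0.996, -0.0], [0.001, 0.0, -1.0]]
contact_force: [-0.5, -0.3, -1.3]
gripper_width: 54.3
t 13.88 pos [ 424.3 -190.    31.9] psi -5.2 q7 -1.3 w 54.3 F [-0.5 -0.3 -1.3] oh 22.0
shift m (tool axes now) [-0.0008 -0.0001  0.0039] n>= 1 turn -0.0 n>= 1
```

```bash
python3 -m creep '[[[0,0,0.0015,0],[0,0,0.001,0],[0,0,0.001,0],[0,0,0,0],[0,0,0,0]]]'|tail -4;  python3 -m creep '[[[0,0,0,0],[0,0,0,0],[0,0,0,0],[0,0,0,0],[0,0,-0.01,0],[0,0,-0.02,0],[0,0,-0.03,0],[0,0,-0.03,0],[0,0,-0.03,0],[0,0,0,0]]]' 0.7;  python3 go.py 671.2 -141.8 120 0
```

```text
position: [424.0, -189.9, 27.9]
ee_rot: [[0.996, -0.091, 0.0], [-0.091, -0.996, -0.0], [0.0, 0.0, -1.0]]
contact_force: [-0.5, 0.6, -1.1]
gripper_width: 54.4
t: 15.13
position: [426.5, -190.9, 153.5]
ee_rot: [[0.996, -0.091, 0.008], [-0.091, -0.996, -0.002], [0.008, 0.002, -1.0]]
contact_force: [0.7, 0.3, -0.1]
gripper_width: 72.8
t 15.13 pos [ 426.5 -190.9  153.5] psi -5.2 q7 -1.32 w 72.8 F [ 0.7  0.3 -0.1] oh 22.0
shift m (tool axes now) [ 0.2389 -0.0712  0.0354] n>= 7 turn -0.029 n>= 1
```

```bash
python3 -m creep '[[[0.017,-0.005,0,0],[0.0341,-0.0102,0,0],[0.0341,-0.0102,0,0],[0.0341,-0.0102,0,0],[0.0341,-0.0102,0,0],[0.0341,-0.0102,0.005,0],[0.0341,-0.0102,0.01,0],[0.0171,-0.0051,0.02,-0.018],[0,0,0.02,0],[0,0,0.01,0],[0,0,0,0],[0,0,0,0]]]' 0.35;  python3 go.py 671.2 -141.8 30 -2
python3 - <<'E'
from h import *
c=cam('scene'); s=env.get_state()['position']; a=w2px(c,[671,-142,20])[0].astype(int)
i=c['image']; save(i,'s5.png',(a[0]-40,a[1]-40,a[0]+40,a[1]+30),s=6)
E
```

```text
t: 16.13
position: [667.1, -141.0, 83.1]
ee_rot: [[0.999, -0.035, -0.002], [-0.035, -0.999, -0.0], [-0.002, 0.0, -1.0]]
contact_force: [0.9, -1.2, -0.3]
gripper_width: 57.8
t 16.13 pos [ 667.1 -141.    83.1] psi -2.0 q7 -1.44 w 57.8 F [ 0.9 -1.2 -0.3] oh 22.0
shift m (tool axes now) [0.0042 0.0006 0.0531] n>= 2 turn -0.0001 n>= 1
```

View pics/s5.png

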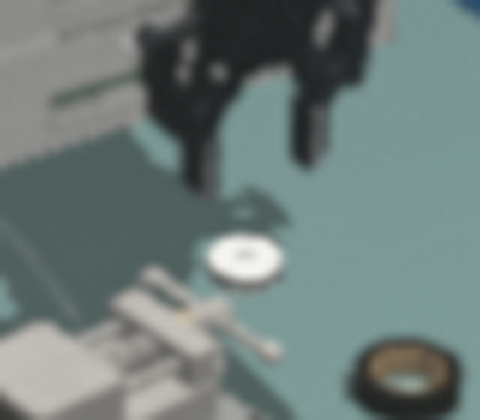

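The open jaws straddle the piston line (piston at (245,258) in the crop). Descending.

```bash
python3 -m creep '[[[0.002,0.0005,0.01,0],[0.001,0,0.02,0],[0,0,0.015,0],[0,0,0.008,0],[0,0,0.004,0],[0,0,0.002,0],[0,0,0,0],[0,0,0,0]]]';  python3 go.py 671.2 -141.8 23 -2
```

```text
t: 16.85
position: [671.7, -141.3, 24.8]
ee_rot: [[0.999, -0.034, 0.001], [-0.034, -0.999, -0.0], [0.001, 0.0, -1.0]]
contact_force: [0.6, -0.4, 0.1]
gripper_width: 57.8
t 16.85 pos [ 671.7 -141.3   24.8] psi -2.0 q7 -1.43 w 57.8 F [ 0.6 -0.4  0.1] oh 22.0
shift m (tool axes now) [-0.0005  0.0005  0.0018] n>= 1 turn 0.0002 n>= 1
```

```bash
python3 -m creep '[[[0,0,0.001,0],[0,0,0.0005,0],[0,0,0,0],[0,0,0,0],[0,0,0,0],[0,0,0,0],[0,0,0,0],[0,0,0,0]]]' -1 50; python3 -m creep '[[[0,0,-0.005,0],[0,0,-0.015,0],[0,0,-0.03,0],[0,0,-0.035,0],[0,0,-0.03,0],[0,0,0,0],[0,0,0,0],[0,0,0,0]]]';  python3 go.py 419.7 27.7 120 -2
```

```text
t: 17.52
position: [671.7, -141.2, 23.7]
ee_rot: [[0.999, -0.034, 0.001], [-0.034, -0.999, -0.0], [0.001, 0.0, -1.0]]
contact_force: [-2.1, 0.4, 7.5]
gripper_width: 36.8
t: 18.18
position: [670.8, -141.0, 137.3]
ee_rot: [[0.999, -0.034, -0.0], [-0.034, -0.999, 0.0], [-0.0, -0.0, -1.0]]
contact_force: [-0.1, -0.2, -0.7]
gripper_width: 36.8
t 18.18 pos [ 670.8 -141.   137.3] psi -2.0 q7 -1.44 w 36.8 F [-0.1 -0.2 -0.7] oh 22.0
shift m (tool axes now) [-0.2567 -0.16    0.0173] n>= 8 turn 0.0003 n>= 1
```

```bash
python3 -m creep '[[[-0.0151,-0.0094,-0.01,0],[-0.0302,-0.0188,-0.01,0],[-0.0302,-0.0188,0,0],[-0.0302,-0.0188,0,0],[-0.0302,-0.0188,0,0],[-0.0302,-0.0188,0,0],[-0.0302,-0.0188,0,0],[-0.0302,-0.0188,0,0],[-0.0151,-0.0094,0.02,0],[-0.0151,-0.0094,0.02,0],[0,0,0.02,0],[0,0,0,0]]]'; python3 -m creep '[[[0,0,0,0],[0,0,0,0]]]' ;python3 go.py 419.7 27.7 31.5 -2
```

```text
t: 19.18
position: [416.4, 27.5, 94.2]
ee_rot: [[0.999, -0.032, -0.007], [-0.032, -0.999, -0.001], [-0.007, 0.001, -1.0]]
contact_force: [-0.0, -0.4, -0.4]
gripper_width: 36.6
t: 19.35
position: [420.5, 27.1, 97.6]
ee_rot: [[0.999, -0.035, -0.0], [-0.035, -0.999, -0.0], [-0.0, 0.0, -1.0]]
contact_force: [0.2, -0.2, -1.0]
gripper_width: 36.8
t 19.35 pos [420.5  27.1  97.6] psi -2.0 q7 -1.8 w 36.8 F [ 0.2 -0.2 -1. ] oh 22.0
shift m (tool axes now) [-0.0008 -0.0006  0.0661] n>= 2 turn 0.0 n>= 1
```

```bash
python3 -m creep '[[[0,-0.0005,0.015,0],[0,0,0.02,0],[0,0,0.012,0],[0,0,0.008,0],[0,0,0.004,0],[0,0,0.003,0],[0,0,0.0025,0],[0,0,0.001,0],[0,0,0,0],[0,0,0,0],[0,0,0,0]]]';  python3 go.py 419.7 27.7 31.6 -2
```

```text
t: 20.27
position: [420.3, 27.9, 32.2]
ee_rot: [[0.999, -0.034, 0.001], [-0.034, -0.999, 0.0], [0.001, -0.0, -1.0]]
contact_force: [-0.0, -0.5, 0.1]
gripper_width: 37.2
t 20.27 pos [420.3  27.9  32.2] psi -2.0 q7 -1.8 w 37.2 F [-0.  -0.5  0.1] oh 22.0
shift m (tool axes now) [-0.0006  0.0002  0.0006] n>= 1 turn 0.0002 n>= 1
```

```bash
python3 -m creep '[[[0,0,0.0006,0],[0,0,0,0],[0,0,0,0],[0,0,0,0],[0,0,-0.005,0],[0,0,-0.02,0],[0,0,-0.03,0],[0,0,-0.03,0],[0,0,-0.03,0],[0,0,0,0]]]' 0.3;  python3 go.py 430.3 -328.6 120 84.7
```

```text
t: 21.1
position: [422.6, 28.3, 151.2]
ee_rot: [[0.999, -0.034, 0.007], [-0.034, -0.999, 0.001], [0.007, -0.002, -1.0]]
contact_force: [1.5, -0.2, 0.2]
gripper_width: 55.5
t 21.1 pos [422.6  28.3 151.2] psi -2.0 q7 -1.8 w 55.5 F [ 1.5 -0.2  0.2] oh 22.0
shift m (tool axes now) [0.0198 0.3564 0.0308] n>= 9 turn -0.4815 n>= 13
```

```bash
python3 -m creep '[[[0.001,0.018,0,0],[0.002,0.0357,0,0],[0.002,0.0357,0,0],[0.002,0.0357,0,0],[0.002,0.0357,0,0],[0.002,0.0357,0,0],[0.002,0.0357,0,0],[0.002,0.0357,0,0],[0.002,0.0357,0,0],[0.002,0.0357,0,0],[0.001,0.0178,0,0],[0,0,0,-0.037]]]' -0.1;  python3 -m creep '[[[0,0,0,-0.037],[0,0,0,-0.037],[0,0,0,-0.037],[0,0,0,-0.037],[0,0,0,-0.037],[0,0,0,-0.037],[0,0,0,-0.037],[0,0,0,-0.037],[0,0,0.01,-0.037],[0,0,0.02,-0.037],[0,0,0.02,-0.037],[0,0,0.01,-0.0375]]]';python3 -m creep '[[[0,0,0,0],[0,0,0,0]]]'>/dev/null; python3 go.py 430.3 -328.6 26 84.7
python3 - <<'E'
from h import *
c=cam('scene'); a=w2px(c,[430,-328,20])[0].astype(int)
i=c['image']; save(i,'s6.png',(a[0]-40,a[1]-40,a[0]+40,a[1]+30),s=6)
E
```

```text
t: 22.1
position: [426.7, -334.9, 146.4]
ee_rot: [[0.997, 0.074, 0.0], [0.074, -0.997, -0.003], [-0.0, 0.003, -1.0]]
contact_force: [0.2, -1.3, -0.1]
gripper_width: 38.6
t: 23.1
position: [426.8, -329.1, 84.5]
ee_rot: [[0.086, 0.996, -0.002], [0.996, -0.086, 0.001], [0.001, -0.002, -1.0]]
contact_force: [0.2, 0.8, 0.2]
gripper_width: 38.4
t 23.27 pos [ 427.4 -329.5   86.1] psi 84.5 q7 0.3 w 38.7 F [0.7 0.1 1. ] oh 22.0
shift m (tool axes now) [0.0012 0.0029 0.0601] n>= 2 turn -0.0011 n>= 1
```

View pics/s6.png

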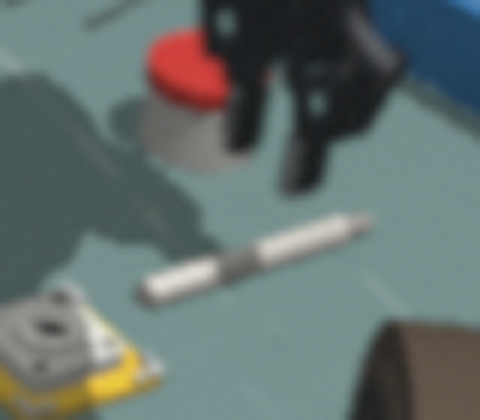

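The jaws are square across the rod; the rod runs (145,290)-(370,222) in the crop and the pot is clear. Descending.

```bash
python3 -m creep '[[[0.001,0.0015,0.01,0],[0,0,0.02,0],[0,0,0.015,0],[0,0,0.008,0],[0,0,0.003,0],[0,0,0.002,0],[0,0,0,0],[0,0,0,0],[0,0,0,0]]]';  python3 go.py 430.3 -328.6 24 84.7
```

```text
t: 24.07
position: [429.9, -329.1, 29.0]
ee_rot: [[0.093, 0.996, 0.001], [0.996, -0.093, -0.001], [-0.001, 0.001, -1.0]]
contact_force: [-0.1, 0.2, -0.5]
gripper_width: 38.6
t 24.07 pos [ 429.9 -329.1   29. ] psi 84.7 q7 0.27 w 38.6 F [-0.1  0.2 -0.5] oh 22.0
shift m (tool axes now) [0.0006 0.0004 0.005 ] n>= 1 turn -0.0 n>= 1
```

```bash
python3 -m creep '[[[0,0,0.002,0],[0,0,0.0015,0],[0,0,0.001,0],[0,0,0,0],[0,0,0,0]]]' | tail -4; python3 -m creep '[[[0,0,0,0],[0,0,0,0],[0,0,0,0],[0,0,0,0],[0,0,0,0],[0,0,0,0]]]' -1 60; python3 -m creep '[[[0,0,-0.005,0],[0,0,-0.015,0],[0,0,-0.03,0],[0,0,-0.035,0],[0,0,-0.03,0],[0,0,0,0],[0,0,0,0],[0,0,0,0]]]';  python3 go.py 428.9 -83.7 120 7.1
```

```text
position: [429.3, -328.8, 23.7]
ee_rot: [[0.092, 0.996, -0.0], [0.996, -0.092, 0.0], [0.0, -0.0, -1.0]]
contact_force: [-0.1, 0.1, -0.2]
gripper_width: 38.2
t: 24.98
position: [429.8, -328.9, 24.1]
ee_rot: [[0.092, 0.996, 0.001], [0.996, -0.092, -0.0], [-0.0, 0.001, -1.0]]
contact_force: [-0.3, 1.1, 6.5]
gripper_width: 14.2
t: 25.65
position: [428.6, -328.5, 138.0]
ee_rot: [[0.092, 0.996, -0.001], [0.996, -0.092, 0.001], [0.0, -0.001, -1.0]]
contact_force: [-1.0, 0.1, -3.1]
gripper_width: 14.5
t 25.65 pos [ 428.6 -328.5  138. ] psi 84.7 q7 0.33 w 14.5 F [-1.   0.1 -3.1] oh 22.0
shift m (tool axes now) [ 0.2438 -0.0223  0.0182] n>= 6 turn 0.4311 n>= 11
```

```bash
python3 -m creep '[[[0.0174,-0.0016,0,0],[0.0348,-0.0032,0,0],[0.0348,-0.0032,0,0],[0.0348,-0.0032,0,0],[0.0348,-0.0032,0,0],[0.0348,-0.0032,0,0],[0.0348,-0.0032,0,0],[0.0174,-0.0015,0,0],[0,0,0,0.0359],[0,0,0,0.0359],[0,0,0,0.0359],[0,0,0,0.0359]]]';  python3 -m creep '[[[0,0,0,0.0359],[0,0,0,0.0359],[0,0,0,0.0359],[0,0,0,0.0359],[0,0,0,0.0359],[0,0,0.01,0.0359],[0,0,0.02,0.0359],[0,0,0.02,0.0359],[0,0,0.01,0],[0,0,0,0],[0,0,0,0],[0,0,0,0]]]'; python3 go.py 428.9 -83.7 32 7.1
python3 - <<'E'
from h import *
c=cam('scene'); a=w2px(c,[430,-84,30])[0].astype(int); o=a-[50,45]; st=env.get_state(); s=st['position']; R=st['ee_rot']
i=c['image']; save(i,'s7.png',(a[0]-50,a[1]-45,a[0]+50,a[1]+40),s=6)
print(((w2px(c,[s+R@[u,0,16] for u in (65,-65,-83)])-o)*6).round().tolist())
E
```

```text
t: 26.65
position: [428.3, -84.0, 137.2]
ee_rot: [[0.521, 0.853, -0.004], [0.853, -0.521, 0.0], [-0.002, -0.003, -1.0]]
contact_force: [-0.6, 0.8, -1.3]
gripper_width: 14.6
t: 27.65
position: [429.4, -84.2, 78.6]
ee_rot: [[0.992, 0.126, -0.001], [0.126, -0.992, 0.0], [-0.001, -0.0, -1.0]]
contact_force: [0.0, -0.5, -2.0]
gripper_width: 14.4
t 27.65 pos [429.4 -84.2  78.6] psi 7.2 q7 -1.39 w 14.4 F [ 0.  -0.5 -2. ] oh 22.0
shift m (tool axes now) [-0.0004 -0.0005  0.0466] n>= 2 turn 0.0006 n>= 1
[[214.0, 156.0], [414.0, 284.0], [444.0, 303.0]]
```

View pics/s7.png

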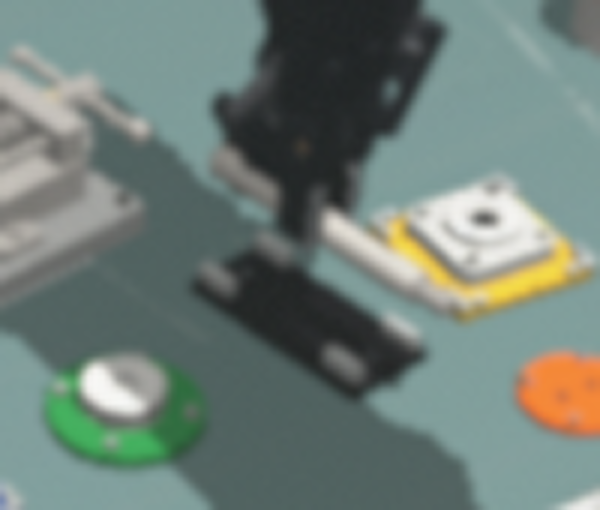

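The rod is held level over the cradle with its thread towards the near side. The thread end appears at (462,308) against a predicted (444,303), so I'll shift 4 mm along the rod and lower it.

```bash
python3 -m creep '[[[0.0035,-0.0005,0.01,0],[0,0,0.015,0],[0,0,0.01,0],[0,0,0.005,0],[0,0,0.003,0],[0,0,0.002,0],[0,0,0.001,0],[0,0,0,0],[0,0,0,0],[0,0,0,0]]]';  python3 go.py 433 -83.7 32 7.1
```

```text
t: 28.53
position: [433.4, -83.3, 33.1]
ee_rot: [[0.992, 0.125, 0.001], [0.125, -0.992, -0.0], [0.001, 0.0, -1.0]]
contact_force: [-0.0, 0.9, -2.6]
gripper_width: 14.4
t 28.53 pos [433.4 -83.3  33.1] psi 7.2 q7 -1.4 w 14.4 F [-0.   0.9 -2.6] oh 22.0
shift m (tool axes now) [-0.0004  0.0003  0.0011] n>= 1 turn 0.0003 n>= 1
```

```bash
python3 -m creep '[[[0,0,0.0008,0],[0,0,0,0],[0,0,0,0]]]' | tail -4; python3 -m creep '[[[0,0,0,0],[0,0,0,0],[0,0,0,0],[0,0,-0.005,0],[0,0,-0.02,0],[0,0,-0.03,0],[0,0,-0.035,0],[0,0,-0.035,0],[0,0,-0.035,0],[0,0,-0.02,0],[0,0,0,0]]]' -0.1;  python3 go.py 300 -520 230 7.1
```

```text
position: [433.3, -83.3, 32.1]
ee_rot: [[0.992, 0.125, 0.0], [0.125, -0.992, -0.0], [0.0, 0.0, -1.0]]
contact_force: [0.8, 0.6, -1.5]
gripper_width: 14.2
t: 29.7
position: [435.3, -83.5, 216.7]
ee_rot: [[0.992, 0.125, 0.008], [0.125, -0.992, -0.001], [0.008, 0.002, -1.0]]
contact_force: [0.1, -0.1, 0.5]
gripper_width: 38.4
t 29.7 pos [435.3 -83.5 216.7] psi 7.2 q7 -1.38 w 38.4 F [ 0.1 -0.1  0.5] oh 22.0
shift m (tool axes now) [-0.1885  0.4163 -0.0141] n>= 11 turn 0.0003 n>= 1
```

```bash
python3 -m creep '[[[-0.008,0.018,0,0],[-0.016,0.036,0,0],[-0.016,0.036,0,0],[-0.016,0.036,0,0],[-0.016,0.036,0,0],[-0.016,0.036,0,0],[-0.016,0.036,0,0],[-0.016,0.036,0,0],[-0.016,0.036,0,0],[-0.016,0.036,0,0],[-0.016,0.036,0,0],[-0.008,0.018,0,0]]]'|head -2; python3 -m creep '[[[0,0,0,0],[0,0,0,0]]]'|head -2
python3 - <<'E'
from h import *
c=cam('top'); save(c['image'],'fin.png',(190,180,345,250),s=5)
E
```

```text
t: 30.7
position: [304.6, -502.5, 211.7]
t: 30.87
position: [306.7, -498.7, 211.2]
```

View pics/fin.png

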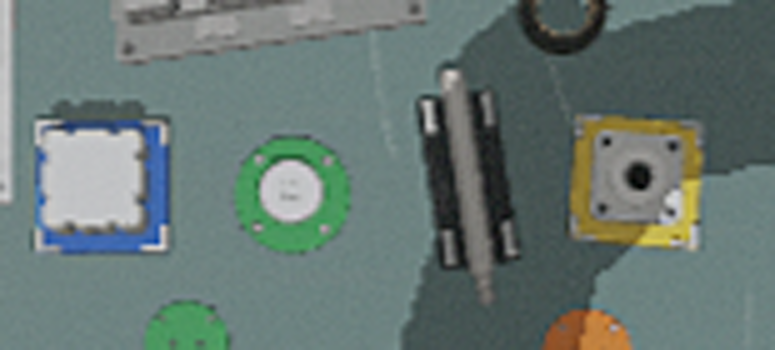

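Final top view: barrel, piston, cap and rod all sit on their nests. The barrel's top face spans (42,130)-(142,228), the piston centre is (291,190), the cap hole (638,176), and the rod runs from (451,72) to its thread tip at (487,304). Now I'll compare the part and nest centres numerically.

```bash
python3 - <<'E'
from h import *
c=load('top'); f=lambda pts,z:px2w(c,(np.array(pts,float)+.5)/5+[190,180]-.5,z)[:,:2]
m=lambda p,z:f(p,z).mean(0)
print('barrel',m([(42,130),(142,130),(142,228),(42,228)],66)-m([(36,119),(170,119),(168,251),(34,251)],8))
print('cap',m([(638,176)],26)-m([(577,114),(704,124),(697,249),(571,238)],8))
print('piston',m([(291,190)],22)-m([(260,159),(329,160),(325,229),(257,228)],13))
r=f([(451,72),(487,304)],16); L=r[1]-r[0]; print('rodlen',np.hypot(*L)); u=L/np.hypot(*L)
C=f([(418,97),(494,88),(521,256),(443,270)],8); 
a=(C[2]+C[3]-C[0]-C[1]); a/=np.hypot(*a); d=(r[0]+r[1])/2-9*u-C.mean(0)
print('rod along,across',d@a,d@[-a[1],a[0]],'ang',np.degrees(np.arccos(u@a)))
d=c['depth']
for n,w,z in(('barrel',(428,148,66),66),('cap',(424+20,-190+0,20),20),('piston',(420,37,22),22),('pot',(533,-394.5,54),54),('tape',(534.9+23,-146.9,19),19)):
    x,y=w2px(c,w)[0].round().astype(int); Z=np.median(d[y-1:y+2,x-1:x+2]); R=cv2.Rodrigues(np.array(c['rvec'],float))[0]
    print(n,'expZ',(R@np.array(w)+np.array(c['tvec']).ravel())[2].round(1),'meas',Z)
E
```

```text
barrel [-2.36577061 -0.07765312]
cap [1.27898392 1.7992568 ]
piston [1.59907366 0.87167075]
rodlen 148.20329961327798
rod along,across -2.0933334053442576 -1.5739356953528865 ang 0.15345692848106088
barrel expZ 1357.9 meas 1357.3628
cap expZ 1399.9 meas 1398.4921
piston expZ 1398.2 meas 1397.9388
pot expZ 1376.4 meas 1377.821
tape expZ 1419.1 meas 1422.1399
```

All parts are within 3 mm of centre, squared up and seated at the right height.

```bash
python3 -c "
from rig import env
print(env.get_state()['joint_velocities'].round(3)); print(env.hand_in())"
```

```text
[-0.023 -0.015 -0.015  0.014 -0.001  0.    -0.001]
the job is handed in; nothing more can be done
None
```

All four parts are on their nests and let go, and the job is handed in at about 31 s of the 96 s. The hand-in gave no verdict.

Offsets from nest centre, from the last top picture:

| Part | Offset from centre | Limit |
|---|---|---|
| Barrel | 2.4 mm | 12 mm |
| Cap | 2.2 mm | 12 mm |
| Piston | 1.8 mm | 12 mm |
| Rod, lengthwise | 2.1 mm | 15 mm |
| Rod, sideways | 1.6 mm | 10 mm |

- **Squareness:** the rod is within 0.2° of the cradle's axis. The barrel and cap look square in the same picture, but I did not compute their angles.
- **Height:** depth readings put the barrel, cap and piston within 1.5 mm of their seated heights. The rod's height was not checked by depth; I only know it was let go at about the height that seats it on the plate.
- **Bystanders:** no move went near the tape roll or grease pot. Both read within about 3 mm of the expected depth where they first stood.
- **Disagreement:** the scene camera showed the held parts about 1.5 pixels off prediction, and the rod's thread end about 3 pixels off. I moved the barrel 1 mm and the rod about 4 mm because of it, and the top view afterwards showed both well centred.

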